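# Pull the mushroom button cap off a rack-washer panel

### The job

Take the forked puller by its handle, slide its fork under the large round mushroom cap on the washer's button panel and pull up until the cap pops off its post. Then stand the puller back on the open bench with the cap still lying on its fork, and let go. Keep the puller upright, do not touch the mushroom cap with the fingers, and leave the square cap and the small round cap seated on their posts.

Things in the scene. Friction and masses are not known exactly. Their poses are not given: they have to be found in the camera images.
- puller_grip (a point): Centre of the puller's upright black handle: 40 (x) x 24 (y, grip across) x 44 mm high. x: towards the fork's open tips; z up. Puller 0.22 kg, stands on its fork on the bench. Fork 7 mm thick, top 87 and underside 94 mm below this point; tips 42 mm ahead; two tines 13 mm wide, gap 40 mm, closed 44 mm behind. Spine 48-56 mm behind; arm under the handle, 55 mm above the fork's top.
- mushroom_cap: Large round black mushroom cap, 64 mm across, 28 mm high, 45 g, on any of the panel's three posts. Origin: centre of its flat underside; z up, x across the panel, away from the robot. Under it a 26 mm gap to the panel, crossed only by the 20 mm post (25 mm at its foot): fork enters here along x. Pops off straight up at about 10 N, clear of the post after 18 mm; then loose on the tines.
- square_cap: Black square cap, 48 x 48 x 28 mm high, on another post. Origin and axes as for the mushroom cap. The panel: low fixed grey box lying face up, 140 mm along x, 320 mm along y, 40 mm high; three equal posts 95 mm apart in a row along y through its middle.
- small_cap: Small round flat-topped black cap, 37 mm across, 28 mm high, on the remaining post. Origin and axes as for the mushroom cap.
Things that resemble listed ones, but are neither listed nor needed, are in the scene too. What is shaped like the mushroom_cap but red is not meant.

How it is judged:
On the way, in this order (a step that is already met when the one before it is completed fails the run):
1. the fork is under the mushroom cap, which still sits on its post (x of mushroom_cap in the frame of puller_grip between -0.03 and 0.03 m and y of mushroom_cap in the frame of puller_grip between -0.02 and 0.02 m and z of mushroom_cap in the frame of puller_grip between -0.091 and -0.06 m and distance of mushroom_cap from where it was at the start of the episode below 0.006 m), for 0.1 s.
2. the cap has been lifted clear of its post, lying on the fork (height (world z) of mushroom_cap above 0.088 m and z of mushroom_cap in the frame of puller_grip between -0.095 and -0.075 m and angle between mushroom_cap's own z axis and vertical below 0.4 rad), for 0.1 s.
At the end, for the whole second after the job is handed in: The puller stands upright (within 7 degrees) on the bench, released, and the mushroom cap lies flat and at rest on its fork, under the handle (within 35 mm fore and aft and 25 mm sideways); the square and the small cap have not moved by more than 8 mm (height (world z) of puller_grip below 0.101 m and angle between puller_grip's own z axis and vertical below 0.12 rad and x of mushroom_cap in the frame of puller_grip between -0.035 and 0.035 m and y of mushroom_cap in the frame of puller_grip between -0.025 and 0.025 m and z of mushroom_cap in the frame of puller_grip between -0.095 and -0.078 m and angle between mushroom_cap's own z axis and vertical below 0.25 rad and linear speed of mushroom_cap below 0.03 m/s and distance of each of square_cap, small_cap from where it was at the start of the episode below 0.008 m); the robot touches nothing.
It fails at once if the mushroom cap is touched with the fingers (contact force between the fingers and mushroom_cap above 1 N).
It fails at once if the square or the small cap is pulled or knocked off its seat (8 mm) (distance of any of square_cap, small_cap from where it was at the start of the episode above 0.008 m).
It fails at once if the puller is tipped by more than 30 degrees (angle between puller_grip's own z axis and vertical above 0.52 rad).
It also fails if it takes over 59 s, if anything falls off the work surface, if the arm or the gripper's body presses on something with over 40 N, if the wrist force passes 120 N, or if a joint passes its speed limit or range.

### The arm

A 7-joint arm with a two-finger parallel gripper is mounted at the origin on the work surface. World frame = base frame: x ahead of the robot, y to its left, z up, the work surface at z = 0. Lengths are in m, angles in rad, forces in N, time in s.
With the tool pointing down it reaches from about 0.425 to 0.925 m from the base axis. Payload 6.8 kg.
Tool frame: the origin (TCP) lies on the centre line of the jaws, within the pads' length; the fingertips stand 8 mm ahead of it and the grasp point (between the pads) lies 11 mm behind it; z points along the fingers, y is the line along which they close (so a half turn about z gives the same grasp; the last joint's range is limited). The gripper opens to 88 mm and grips with 3 to 60 N. Pads are 20 mm wide; open, the fingers measure 115 mm over their backs; the gripper's body (75 mm by 178 mm) begins 61 mm behind the grasp point.
Start: joints at [1.037, 0.477, 0.022, 1.555, -0.011, 1.109, -0.083], TCP at [0.279, -0.615, 0.231] pointing down, gripper open.
Joint ranges: [-2.96, 2.96], [-0.34, 2.1], [-1.41, 1.46], [0.24, 2.44], [-1.37, 4.51], [0.17, 1.92], [-2.96, 2.96]. Speed limits (rad/s): [2.39, 2.39, 3.14, 3.14, 3.14, 3.14, 3.14].

### API

Orientations are given as a 3x3 rotation matrix whose columns are the frame's x, y, z axes.
In Python, from station import env gives the robot as it stands. The module is installed in compiled form; this text tells all that it offers.
- The arm moves only by the shell command python3 -m handwheel 'ROWS'. ROWS is JSON, a list of rows, each a list of 5 numbers: the finger opening in mm, from 0 to 87.8, then the shift along the world's x, y, z in units of 50 mm (1.0 is 50 mm), then the turn about the world's z in rad. In form: [[grip, dx, dy, dz, roll], ...]. A call has exactly 8 rows; each row is the pose to reach, as a shift and turn from the pose commanded when the call began; what a row does not reach only later rows make up. A row lasts 1/8 s, in which the tool goes at most 62.5 mm and 10.7 degrees, less where a joint would pass 70% of its speed; a pose out of reach is approached as far as the arm can. A call with a gripper value outside its range is refused whole. The fingers move at their own pace and stop on an object; the grip force is fixed at half the most. Time passes only in rows, so rows that repeat a pose let the fingers close, or fill a call up. It gives the time, the measured TCP pose, the force, the opening and the grip force at its end, in the units of the state.
- env.sense(): the state, without advancing time (a new reading comes with each control period).
- env.camera(name): name is "scene" or "top"; returns the picture (384x512x3 uint8, red, green, blue); there is no depth.
- env.camera_model(name): a dict with "mtx" (3x3 intrinsics, pixels), "world_from_camera" (4x4, takes a point from camera to world coordinates). Camera axes: x right, y up, looking along -z (the intrinsics and any distortion apply to the point x, -y, -z); pixel columns grow to the right and rows downward; lengths in m; the calibration is good to about 2 mm. A picture is of the moment at which its call begins. camera_model takes no time and is no camera call.
- env.sign_off(): hands the job in; it is judged then, once.
Trained networks look in the newest picture that a camera, given by its name, has taken for a name from the list of things; names that differ only in an ending like _2 or _b are one class to them, and where a whole thing is asked for, a point or a joint stands for the part that bears it (a point fixed in the world has none). Each returns a list of dicts, best first, with "confidence" (0 to 1); they miss things now and then, are a little off and sometimes report something else, mostly with a low value. They report only what shows in the picture. A call takes as long as a camera call. They do not tell look-alikes from the thing itself.
- env.boxes_of(camera, label): "at" ([x, y, z] in m, in the coordinates of the camera as it stood for that picture, good to about 4 mm: the middle of the surface that is visible of it).
- env.tip_of(camera, label): "at" ([x, y, z] in m, in the coordinates of the camera as it stood for that picture, good to about 4 mm: a listed point, or the origin of a listed thing).
The state is a dict: "time": time; "qpos": joint angles; "joint_velocities": joint speeds; "joint_efforts": joint torques, N m; "eef_pos": TCP position; "ee_rot": TCP orientation; "ft_force": force on the tool from outside, world axes, zero at the start; "ft_torque": the same for the moment, N m; "opening": finger opening in m; "grip_force": force on a finger pad.
Only numpy, scipy, OpenCV 4.12 (cv2) and the standard library are available. Lean on these libraries where they do the work, as an engineer would, in place of code of your own. Each camera call takes 0.05 s, during which the arm holds its last target. There are 200 camera calls.

## Working session

There is one attempt and no reset: what is moved stays moved. The work goes in short steps, Python scripts to look and compute and a shell command to move; the robot and the scene stay as the last step left them, time stands still between calls to the robot, and variables do not carry over. Pictures are saved under pics/ and viewed, at most 10 in all, crops included, and the job is handed in when it is done.

```bash
mkdir -p pics; cat > h.py <<'E'
from station import env
import numpy as np, cv2
def w(cam,p):
    T=np.array(env.camera_model(cam)["world_from_camera"]); return (T@np.r_[p,1])[:3]
def px(cam,P):
    m=env.camera_model(cam);T=np.linalg.inv(np.array(m["world_from_camera"]))
    c=(T@np.r_[P,1])[:3]; u=np.array(m["mtx"])@np.array([c[0],-c[1],-c[2]]); return u[:2]/u[2]
def shot(cam,name):
    im=env.camera(cam); cv2.imwrite(f"pics/{name}.png",im[:,:,::-1]); return im
E
python3 - <<'E'
from h import *
np.set_printoptions(precision=4,suppress=True)
a=shot("scene","s0");b=shot("top","t0")
for c in("top","scene"):
  for l in("puller_grip","mushroom_cap","square_cap","small_cap"):
    for f in("tip_of","boxes_of"):
      for d in getattr(env,f)(c,l)[:4]:
        P=w(c,d["at"]);print(c,l,f,round(d["confidence"],2),P,px(c,P).round())
s=env.sense();print(s["time"],s["eef_pos"],s["ee_rot"])
E
```

```text
top puller_grip tip_of 0.62 [0.4739 0.2032 0.0953] [163. 236.]
top mushroom_cap tip_of 0.89 [ 0.4088 -0.2339 -0.0031] [370. 262.]
top mushroom_cap tip_of 0.82 [ 0.5696 -0.1031  0.0682] [316. 189.]
top mushroom_cap tip_of 0.81 [ 0.739  -0.0297 -0.0007] [279. 115.]
top mushroom_cap boxes_of 0.82 [ 0.7371 -0.0284  0.024 ] [279. 113.]
top mushroom_cap boxes_of 0.6 [ 0.5676 -0.1018  0.0938] [317. 189.]
top square_cap tip_of 0.57 [ 0.5837 -0.0064  0.0668] [269. 182.]
top square_cap tip_of 0.26 [ 0.5554 -0.1922  0.0681] [359. 196.]
top square_cap boxes_of 0.56 [ 0.5842 -0.0079  0.096 ] [270. 180.]
top small_cap tip_of 0.78 [ 0.5527 -0.1949  0.0664] [360. 197.]
top small_cap tip_of 0.36 [ 0.5673 -0.102   0.068 ] [315. 190.]
top small_cap boxes_of 0.84 [ 0.5523 -0.1907  0.0947] [362. 197.]
top small_cap boxes_of 0.37 [ 0.5648 -0.0989  0.0945] [316. 190.]
scene puller_grip tip_of 0.7 [0.4718 0.2058 0.0917] [345. 203.]
scene puller_grip boxes_of 0.87 [0.4738 0.2046 0.01  ] [339. 230.]
scene mushroom_cap tip_of 0.85 [ 0.7364 -0.0323  0.0024] [184. 253.]
scene mushroom_cap tip_of 0.7 [ 0.5714 -0.1006  0.0655] [209. 180.]
scene mushroom_cap tip_of 0.52 [ 0.4114 -0.2362  0.0047] [211. 148.]
scene mushroom_cap boxes_of 0.96 [ 0.7452 -0.0216  0.0257] [184. 251.]
scene mushroom_cap boxes_of 0.89 [ 0.4223 -0.2248  0.0249] [211. 146.]
scene mushroom_cap boxes_of 0.66 [ 0.5797 -0.0937  0.0915] [208. 175.]
scene square_cap tip_of 0.91 [ 0.588  -0.0064  0.0647] [235. 201.]
scene square_cap tip_of 0.36 [ 0.5543 -0.1915  0.0713] [186. 160.]
scene square_cap boxes_of 0.74 [ 0.5952 -0.0019  0.095 ] [235. 193.]
scene small_cap tip_of 0.75 [ 0.5536 -0.1935  0.0695] [185. 160.]
scene small_cap boxes_of 0.51 [ 0.561  -0.185   0.0953] [185. 155.]
scene small_cap boxes_of 0.16 [0.4723 0.2062 0.0114] [340. 229.]
0.9 [ 0.2788 -0.6147  0.2307] [[ 0.9107  0.4131  0.    ]
 [ 0.4131 -0.9107 -0.0001]
 [ 0.      0.0001 -1.    ]]
```

View pics/s0.png

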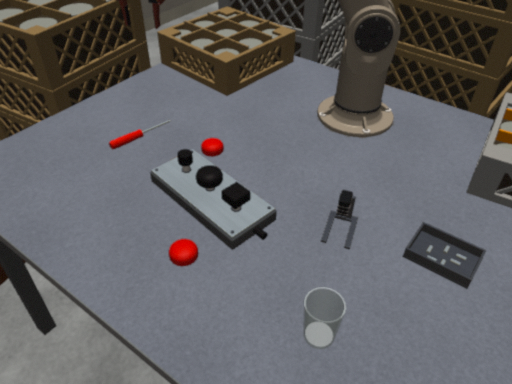

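View pics/t0.png

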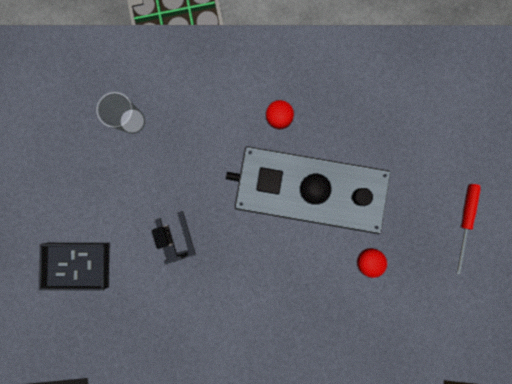

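The top view shows the black mushroom cap on the middle post (316,189), the square cap at (269,180) and the small cap at (362,197). The puller's handle is at (162,236), with the tips pointing up in the image (+x). I'll now refine both yaws.

```bash
cat > fit.py <<'E'
from h import *
from scipy.optimize import minimize
np.set_printoptions(precision=4,suppress=True)
B=[(-44,42,20,33,-94,-87),(-44,42,-33,-20,-94,-87),(-56,-44,-33,33,-94,-87),(-56,-48,-8,8,-94,-22),(-56,20,-8,8,-32,-22),(-20,20,-12,12,-22,22)]
def sil(cam,p,S=4):
    m=np.zeros((384*S,512*S),np.uint8);c,s=np.cos(p[2]),np.sin(p[2])
    for b in B:
        q=[px(cam,[p[0]+c*x-s*y,p[1]+s*x+c*y,.094+z]) for x in b[:2] for y in b[2:4] for z in b[4:]
           for x,y,z in [(x/1e3,y/1e3,z/1e3)]]
        cv2.fillConvexPoly(m,cv2.convexHull(np.int32(np.round((np.array(q)+.5)*S-.5))),255)
    return cv2.resize(m,(512,384),interpolation=cv2.INTER_AREA)/255.
def cost(p,cams,masks):
    return sum(np.abs(sil(c,p)-m).sum() for c,m in zip(cams,masks))
E
cat > f1.py <<'E'
from fit import *
ms=[]
for c,n,r in(("top","t0",(140,210,200,270)),("scene","s0",(315,185,362,250))):
    im=cv2.imread(f"pics/{n}.png").max(2).astype(float); m=np.zeros((384,512));x0,y0,x1,y1=r
    bg=np.median(im[y0:y1,x0:x1]); m[y0:y1,x0:x1]=np.clip((bg*.85-im[y0:y1,x0:x1])/(bg*.4),0,1); ms.append(m)
for cs,mm in((["top"],ms[:1]),(["scene"],ms[1:]),(["top","scene"],ms)):
    best=min((minimize(cost,[.473,.204,y],(cs,mm),method="Nelder-Mead",options=dict(initial_simplex=[[.473,.204,y],[.481,.204,y],[.473,.212,y],[.473,.204,y+.1]],maxfev=120)) for y in(.05,.25)),key=lambda r:r.fun)
    print(cs,best.x,best.fun,sum(m.sum() for m in mm))
p=best.x
out=[]
for c,n,m,r in(("top","t0",ms[0],(135,205,205,275)),("scene","s0",ms[1],(305,180,375,250))):
    im=cv2.imread(f"pics/{n}.png");x0,y0,x1,y1=r
    a=cv2.resize(im[y0:y1,x0:x1],(390,390),interpolation=cv2.INTER_CUBIC)
    s=cv2.resize(sil(c,p)[y0:y1,x0:x1],(390,390))
    k,_=cv2.findContours(np.uint8(s>.5),cv2.RETR_LIST,cv2.CHAIN_APPROX_NONE);cv2.drawContours(a,k,-1,(0,255,0),1);out.append(a)
cv2.imwrite("pics/ov.png",np.hstack(out))
# panel
im=cv2.imread("pics/t0.png");g=im.max(2)
M=env.camera_model("top");T=np.array(M["world_from_camera"]);K=np.array(M["mtx"])
def back(u,z):
    d=np.linalg.inv(K)@np.r_[u,1];d=T[:3,:3]@[d[0],-d[1],-d[2]];o=T[:3,3];return o+d*(z-o[2])/d[2]
q=np.array([back(u,.04)[:2] for u in((247,147),(389,171),(380,233),(235,209))]);print(q)
print([np.linalg.norm(q[i]-q[i-1]) for i in range(4)],"yaw",np.arctan2(-(q[0]-q[1])[0],(q[0]-q[1])[1]),np.arctan2(-(q[3]-q[2])[0],(q[3]-q[2])[1]),"c",q.mean(0))
for n,r in(("mush",(296,170,336,208)),("sq",(253,164,286,197)),("small",(348,184,377,209))):
    x0,y0,x1,y1=r;k=np.uint8(g[y0:y1,x0:x1]<60);_,_,st,ce=cv2.connectedComponentsWithStats(k);i=1+st[1:,4].argmax()
    print(n,ce[i]+[x0,y0],st[i],back(ce[i]+[x0,y0],.080))
E
python3 f1.py
```

```text
Traceback (most recent call last):
  File "f1.py", line 7, in <module>
    best=min((minimize(cost,[.473,.204,y],(cs,mm),method="Nelder-Mead",options=dict(initial_simplex=[[.473,.204,y],[.481,.204,y],[.473,.212,y],[.473,.204,y+.1]],maxfev=120)) for y in(.05,.25)),key=lambda r:r.fun)
  File "f1.py", line 7, in <genexpr>
    best=min((minimize(cost,[.473,.204,y],(cs,mm),method="Nelder-Mead",options=dict(initial_simplex=[[.473,.204,y],[.481,.204,y],[.473,.212,y],[.473,.204,y+.1]],maxfev=120)) for y in(.05,.25)),key=lambda r:r.fun)
              ~~~~~~~~^^^^^^^^^^^^^^^^^^^^^^^^^^^^^^^^^^^^^^^^^^^^^^^^^^^^^^^^^^^^^^^^^^^^^^^^^^^^^^^^^^^^^^^^^^^^^^^^^^^^^^^^^^^^^^^^^^^^^^^^^^^^^^^^^^^^^^^^^^^^^^^^^^^^^^^
  File "fit.py", line 13, in cost
    return sum(np.abs(sil(c,p)-m).sum() for c,m in zip(cams,masks))
  File "fit.py", line 13, in <genexpr>
    return sum(np.abs(sil(c,p)-m).sum() for c,m in zip(cams,masks))
                      ~~~^^^^^
  File "fit.py", line 8, in sil
    q=[px(cam,[p[0]+c*x-s*y,p[1]+s*x+c*y,.094+z]) for x in b[:2] for y in b[2:4] for z in b[4:]
       ~~^^^^^^^^^^^^^^^^^^^^^^^^^^^^^^^^^^^^^^^^
  File "h.py", line 6, in px
    m=env.camera_model(cam);T=np.linalg.inv(np.array(m["world_from_camera"]))
ValueError: time passes only in moves, steps and waits
```

```bash
sed -i 's/^def w(/from functools import cache\ncm=cache(env.camera_model)\ndef w(/; s/env\.camera_model(cam)/cm(cam)/g' h.py
sed -i 's/\[px(cam,\[p\[0\]+c\*x-s\*y,p\[1\]+s\*x+c\*y,.094+z\])/[px(cam,[p[0]+(c*x-s*y)\/1e3,p[1]+(s*x+c*y)\/1e3,.094+z\/1e3])/; s/for z in b\[4:\]$/for z in b[4:]]/; /for x,y,z in/d' fit.py
sed -i 's/env.camera_model/cm/' f1.py
time python3 f1.py
```

```text
['top'] [0.4716 0.2036 0.3095] 223.31360637713027 852.894859813084
['scene'] [0.472  0.2047 0.3167] 285.8342346616066 644.3830645161289
['top', 'scene'] [0.4718 0.2038 0.318 ] 523.0336237268499 1497.277924329213
[[ 0.6595  0.0398]
 [ 0.6088 -0.2637]
 [ 0.4768 -0.2435]
 [ 0.5265  0.0648]]
[np.float64(0.13531052818804323), np.float64(0.3077258085407163), np.float64(0.13354192465228074), np.float64(0.3121950951472575)] yaw -0.1654825132929759 -0.1598654716458258 c [ 0.5679 -0.1006]
mush [315.1046 188.5603] [  4   4  31  30 746] [ 0.569 -0.1    0.08 ]
sq [269.2045 180.3827] [  4   4  26  26 533] [ 0.5852 -0.0072  0.08  ]
small [361.9418 196.4863] [  4   4  21  18 292] [ 0.5533 -0.1943  0.08  ]
real	0m1.543s
user	0m2.712s
sys	0m0.418s
```

View pics/ov.png

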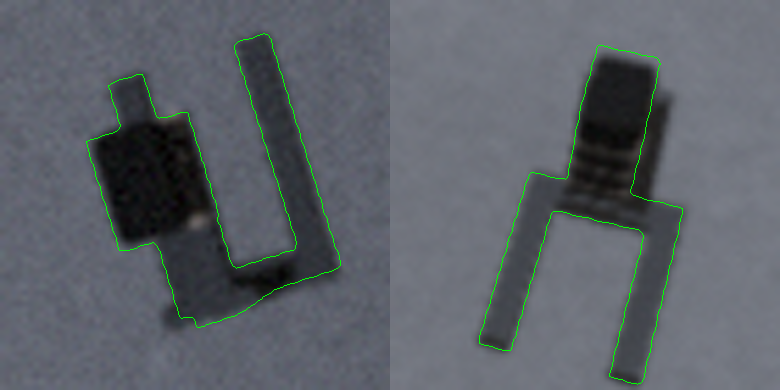

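The fork outline overlay matches the tines in both views: puller grip (0.472, 0.204), yaw 0.317. The cap is at (0.569, -0.101) and the panel yaw is about -0.167.

```bash
python3 -m handwheel '[[80,0.6,1.1,0,-0.02],[80,1.2,2.2,0,-0.04],[80,1.8,3.3,0,-0.06],[80,2.4,4.4,0,-0.08],[80,3.0,5.5,0,-0.109],[80,3.6,6.6,0,-0.109],[80,4.1,7.7,0,-0.109],[80,4.4,8.8,0,-0.109]]'
python3 -m handwheel '[[70,0,1.1,0,0],[70,0,2.2,0,0],[70,-0.1,3.3,0,0],[70,-0.2,4.4,0,0],[70,-0.3,5.5,0,0],[70,-0.4,6.6,0,0],[70,-0.54,7.58,0,0],[70,-0.54,7.58,0,0]]'; python3 -c "
from h import *
s=env.sense();print(s['time'],s['eef_pos'],np.arctan2(s['ee_rot'][1][0],s['ee_rot'][0][0]))"
```

```text
time: 1.9
eef_pos: [0.5, -0.1726, 0.231]
ee_rot: [[0.95, 0.312, 0.001], [0.312, -0.95, -0.0], [0.001, 0.0, -1.0]]
ft_force: [-0.1, -0.1, 0.5]
opening: 0.0798
grip_force: 0.0
time: 2.9
eef_pos: [0.4707, 0.2088, 0.2311]
ee_rot: [[0.948, 0.318, 0.0], [0.318, -0.948, 0.002], [0.001, -0.002, -1.0]]
ft_force: [-0.4, -0.6, -0.1]
opening: 0.07
grip_force: 0.0
2.9 [0.47065957 0.20876497 0.2310628 ] 0.3240308427714092
```

```bash
python3 -m handwheel '[[70,0,0,-0.5,0],[70,0,0,-1,0],[70,0,0,-1.5,0],[70,0,0,-2,0],[70,0,0,-2.5,0],[70,0,0,-2.9,0],[70,0,0,-2.9,0],[70,0,0,-2.9,0]]'; python3 -m handwheel '[[40,0,0,0,0],[30,0,0,0,0],[26,0,0,0,0],[10,0,0,0,0],[10,0,0,0,0],[10,0,0,0,0],[10,0,0,0,0],[10,0,0,0,0]]'
```

```text
time: 3.9
eef_pos: [0.4725, 0.2038, 0.0864]
ee_rot: [[0.951, 0.311, 0.001], [0.311, -0.951, 0.0], [0.001, 0.0, -1.0]]
ft_force: [1.2, 0.7, 0.3]
opening: 0.0701
grip_force: 0.0
time: 4.9
eef_pos: [0.4717, 0.2043, 0.0856]
ee_rot: [[0.95, 0.312, -0.0], [0.312, -0.95, -0.0], [-0.0, -0.0, -1.0]]
ft_force: [0.4, 1.2, -1.2]
opening: 0.0238
grip_force: 30.0
```

```bash
python3 -m handwheel '[[10,0,0,0.2,0],[10,0,0,0.6,0],[10,0,-0.2,1,0],[10,-0.05,-0.7,1.2,-0.08],[10,-0.1,-1.2,1.2,-0.16],[10,-0.12,-1.8,1.2,-0.24],[10,-0.12,-2.4,1.2,-0.32],[10,-0.12,-3.0,1.2,-0.4]]'; python3 -m handwheel '[[10,0,-0.6,0,-0.05],[10,0,-1.2,0,-0.084],[10,0,-1.8,0,-0.084],[10,0,-2.4,0,-0.084],[10,0,-2.76,0,-0.084],[10,0,-2.76,0,-0.084],[10,0,-2.76,0,-0.084],[10,0,-2.76,0,-0.084]]'
cat > look.py <<'E'
from h import *
import sys
np.set_printoptions(precision=4,suppress=True)
n=sys.argv[1]
a=shot("scene",n+"s");b=shot("top",n+"t")
for c in("top","scene"):
  for l in("puller_grip","mushroom_cap"):
    for d in env.tip_of(c,l)[:4]: print(c,l,round(d["confidence"],2),w(c,d["at"]))
s=env.sense();print(s["time"],s["eef_pos"],np.arctan2(s['ee_rot'][1][0],s['ee_rot'][0][0]),s["ft_force"])
cr=lambda i,x,y:cv2.resize(i[y:y+130,x:x+130],(390,390),interpolation=cv2.INTER_CUBIC)
cv2.imwrite(f"pics/{n}.png",np.hstack([cr(b,*map(int,sys.argv[2:4])),cr(a,*map(int,sys.argv[4:6]))])[:,:,::-1])
E
python3 look.py p1 240 150 170 110
```

```text
time: 5.9
eef_pos: [0.4645, 0.0513, 0.1449]
ee_rot: [[0.996, -0.091, -0.002], [-0.091, -0.996, -0.001], [-0.002, 0.001, -1.0]]
ft_force: [0.1, 0.7, -2.2]
opening: 0.024
grip_force: 30.0
time: 6.9
eef_pos: [0.4656, -0.0829, 0.1455]
ee_rot: [[0.986, -0.166, -0.0], [-0.166, -0.986, 0.0], [-0.0, -0.0, -1.0]]
ft_force: [0.1, -0.2, -2.7]
opening: 0.024
grip_force: 30.0
top mushroom_cap 0.85 [ 0.5683 -0.1017  0.0662]
top mushroom_cap 0.73 [ 0.7383 -0.0295  0.0011]
scene puller_grip 0.94 [ 0.4632 -0.0851  0.1528]
scene mushroom_cap 0.85 [ 0.7375 -0.0299  0.0012]
scene mushroom_cap 0.72 [ 0.4094 -0.2352 -0.0009]
scene mushroom_cap 0.57 [ 0.5689 -0.102   0.0643]
scene mushroom_cap 0.26 [ 0.552  -0.1952  0.0661]
7.2 [ 0.4659 -0.0835  0.1457] -0.16676862680306576 [-0.0711  0.1101 -2.1499]
```

View pics/p1.png

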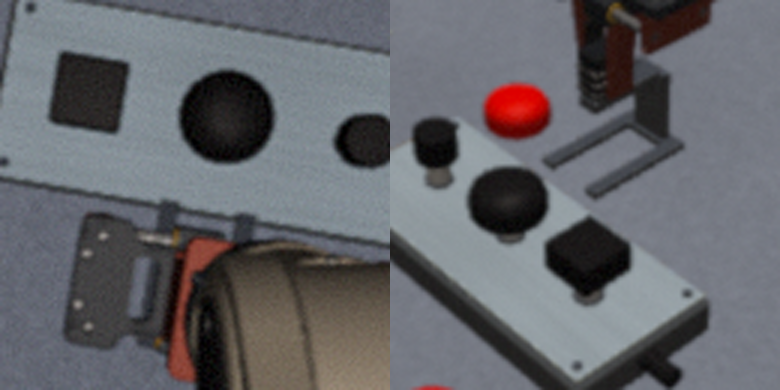

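The puller hangs level, with its tines in line with the mushroom cap (left crop: tines (170–245, 215), cap (226,117)). Next I lower it 10 mm and slide it in 105 mm.

```bash
python3 -m handwheel '[[10,0,0,-0.1,0],[10,0,0,-0.2,0],[10,0,0,-0.2,0],[10,0.2,-0.035,-0.2,0],[10,0.4,-0.07,-0.2,0],[10,0.6,-0.105,-0.2,0],[10,0.8,-0.14,-0.2,0],[10,1.0,-0.175,-0.2,0]]'; python3 -m handwheel '[[10,0.2,-0.035,0,0],[10,0.4,-0.07,0,0],[10,0.6,-0.105,0,0],[10,0.8,-0.14,0,0],[10,0.95,-0.17,0,0],[10,1.07,-0.185,0,0],[10,1.07,-0.185,0,0],[10,1.07,-0.185,0,0]]'; python3 look.py p2 240 130 160 110
```

```text
time: 8.2
eef_pos: [0.5166, -0.0926, 0.1356]
ee_rot: [[0.986, -0.166, -0.0], [-0.166, -0.986, 0.0], [-0.0, -0.0, -1.0]]
ft_force: [-0.2, 0.1, -3.1]
opening: 0.0239
grip_force: 30.0
time: 9.2
eef_pos: [0.569, -0.1017, 0.1356]
ee_rot: [[0.986, -0.166, -0.0], [-0.166, -0.986, -0.0], [-0.0, 0.0, -1.0]]
ft_force: [-0.4, -1.2, -2.7]
opening: 0.0241
grip_force: 30.0
top mushroom_cap 0.62 [ 0.7369 -0.0338 -0.0007]
scene puller_grip 0.93 [ 0.5671 -0.1014  0.1442]
scene mushroom_cap 0.58 [ 0.5691 -0.1022  0.066 ]
scene mushroom_cap 0.58 [ 0.7387 -0.0308  0.005 ]
9.5 [ 0.5692 -0.1018  0.1357] -0.1672500332715547 [-0.5171 -0.1178 -2.722 ]
```

View pics/p2.png

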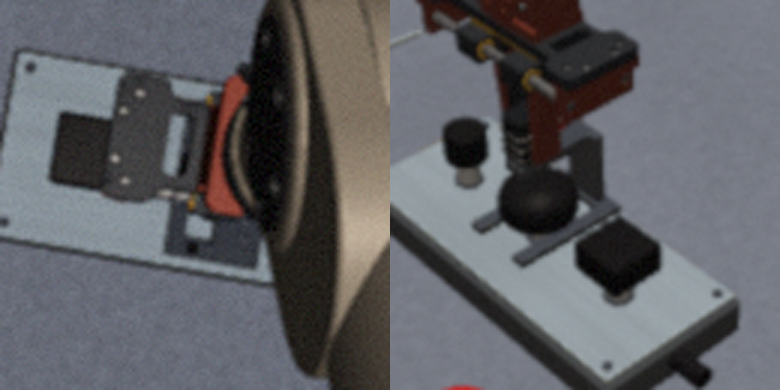

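The fork is under the seated cap, one tine on each side of the post, with no contact force. Now I pull up slowly.

```bash
python3 -m handwheel '[[10,0,0,0.06,0],[10,0,0,0.12,0],[10,0,0,0.16,0],[10,0,0,0.2,0],[10,0,0,0.24,0],[10,0,0,0.28,0],[10,0,0,0.32,0],[10,0,0,0.36,0]]'; python3 -m handwheel '[[10,0,0,0.05,0],[10,0,0,0.1,0],[10,0,0,0.16,0],[10,0,0,0.24,0],[10,0,0,0.32,0],[10,0,0,0.4,0],[10,0,0,0.48,0],[10,0,0,0.54,0]]';  python3 -m handwheel '[[10,0,0,0.05,0],[10,0,0,0.12,0],[10,0,0,0.2,0],[10,0,0,0.28,0],[10,0,0,0.34,0],[10,0,0,0.38,0],[10,0,0,0.4,0],[10,0,0,0.4,0]]';python3 look.py p3 240 130 160 70
```

```text
time: 10.5
eef_pos: [0.5691, -0.1017, 0.154]
ee_rot: [[0.986, -0.166, -0.0], [-0.166, -0.986, -0.0], [-0.0, 0.0, -1.0]]
ft_force: [-0.5, -0.1, -3.6]
opening: 0.0241
grip_force: 30.0
time: 11.5
eef_pos: [0.5694, -0.1018, 0.181]
ee_rot: [[0.986, -0.166, 0.0], [-0.166, -0.986, -0.0], [0.0, 0.0, -1.0]]
ft_force: [0.5, -0.5, -2.4]
opening: 0.0239
grip_force: 30.0
time: 12.5
eef_pos: [0.5693, -0.1018, 0.2006]
ee_rot: [[0.986, -0.166, -0.0], [-0.166, -0.986, -0.0], [-0.0, 0.0, -1.0]]
ft_force: [0.6, 0.6, -3.0]
opening: 0.0235
grip_force: 30.0
top mushroom_cap 0.94 [ 0.7369 -0.0289 -0.0013]
top mushroom_cap 0.4 [ 0.566  -0.1021  0.1243]
scene puller_grip 0.91 [ 0.5663 -0.1002  0.2053]
scene mushroom_cap 0.86 [ 0.7373 -0.0318  0.0027]
scene mushroom_cap 0.6 [ 0.5679 -0.1008  0.1215]
scene mushroom_cap 0.45 [ 0.4097 -0.237  -0.0019]
12.8 [ 0.5693 -0.1017  0.2006] -0.16722110522124933 [ 0.542  -1.1913 -3.6276]
```

View pics/p3.png

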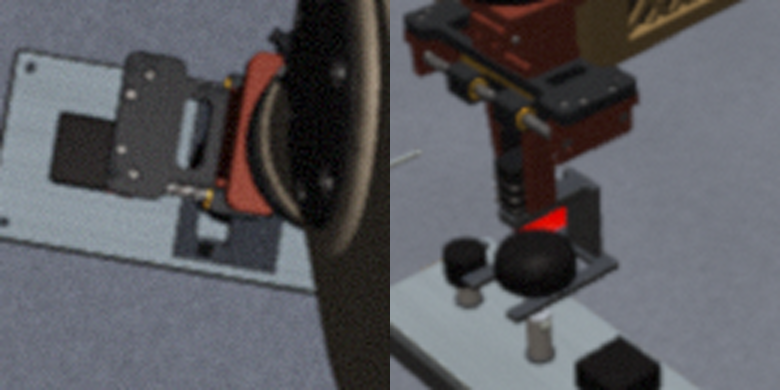

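The cap is off and lies flat on the tines (right crop, (535,262)), with the bare post below it. I'll carry it back and to the left with gentle ramps.

```bash
python3 -m handwheel '[[10,-0.06,0.01,0,0],[10,-0.2,0.03,0,0],[10,-0.42,0.07,0,0],[10,-0.7,0.12,0,0],[10,-1.0,0.2,0,0],[10,-1.3,0.35,0,0],[10,-1.55,0.58,0,0],[10,-1.75,0.88,0,0]]'; python3 -m handwheel '[[10,-0.13,0.36,0,0],[10,-0.2,0.76,0,0],[10,-0.22,1.18,0,0],[10,-0.22,1.6,0,0],[10,-0.22,2.02,0,0],[10,-0.22,2.44,0,0],[10,-0.22,2.86,0,0],[10,-0.22,3.28,0,0]]';  python3 -m handwheel '[[10,0,0.4,0,0],[10,0,0.75,0,0],[10,0,1.05,0,0],[10,0,1.28,0,0],[10,0,1.42,0,0],[10,0,1.5,0,0],[10,0,1.5,-0.1,0],[10,0,1.5,-0.25,0]]';  python3 -m handwheel '[[10,0,0,-0.2,0],[10,0,0,-0.44,0],[10,0,0,-0.7,0],[10,0,0,-0.95,0],[10,0,0,-1.15,0],[10,0,0,-1.35,0],[10,0,0,-1.5,0],[10,0,0,-1.6,0]]'; python3 look.py p4 120 170 270 140
```

```text
time: 13.8
eef_pos: [0.481, -0.0568, 0.2008]
ee_rot: [[0.986, -0.167, 0.0], [-0.167, -0.986, -0.0], [0.0, -0.0, -1.0]]
ft_force: [0.3, 0.2, -2.5]
opening: 0.0245
grip_force: 30.0
time: 14.8
eef_pos: [0.4703, 0.108, 0.2008]
ee_rot: [[0.986, -0.165, 0.0], [-0.165, -0.986, 0.0], [0.0, -0.0, -1.0]]
ft_force: [0.1, -0.2, -2.7]
opening: 0.024
grip_force: 30.0
time: 15.8
eef_pos: [0.4709, 0.1807, 0.1878]
ee_rot: [[0.986, -0.167, 0.0], [-0.167, -0.986, -0.0], [0.0, 0.0, -1.0]]
ft_force: [-0.2, 0.3, -1.9]
opening: 0.0238
grip_force: 30.0
time: 16.8
eef_pos: [0.4708, 0.1813, 0.1077]
ee_rot: [[0.986, -0.166, -0.0], [-0.166, -0.986, -0.0], [-0.0, 0.0, -1.0]]
ft_force: [1.5, 0.0, -2.9]
opening: 0.0237
grip_force: 30.0
top mushroom_cap 0.74 [ 0.7357 -0.0307  0.0018]
top mushroom_cap 0.66 [ 0.4126 -0.2302  0.0004]
top mushroom_cap 0.63 [0.4698 0.179  0.0303]
scene puller_grip 0.86 [0.4677 0.1849 0.1173]
scene mushroom_cap 0.93 [0.4697 0.1808 0.0265]
scene mushroom_cap 0.89 [ 0.7365 -0.0316  0.0017]
scene mushroom_cap 0.74 [ 0.4067 -0.2388 -0.0003]
17.1 [0.4711 0.1814 0.1085] -0.16726046109462503 [ 0.6889 -0.2431 -3.3083]
```

View pics/p4.png

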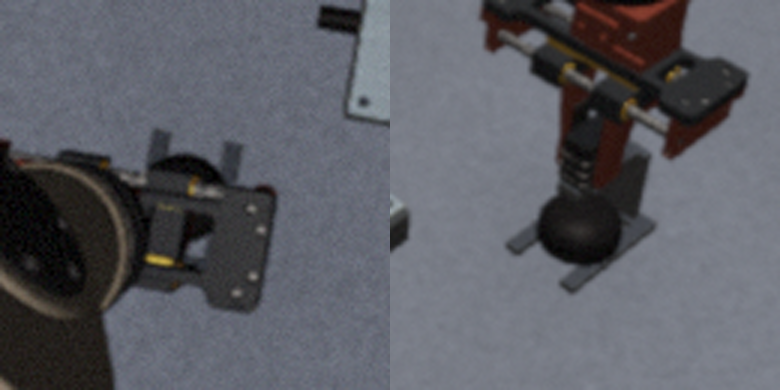

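The cap is still centred on the fork, under the handle. I have 22 mm left to lower.

```bash
python3 -m handwheel '[[10,0,0,-0.08,0],[10,0,0,-0.16,0],[10,0,0,-0.24,0],[10,0,0,-0.32,0],[10,0,0,-0.38,0],[10,0,0,-0.42,0],[10,0,0,-0.45,0],[10,0,0,-0.45,0]]'
```

```text
time: 18.1
eef_pos: [0.4709, 0.1813, 0.0857]
ee_rot: [[0.986, -0.166, 0.0], [-0.166, -0.986, 0.0], [0.0, -0.0, -1.0]]
ft_force: [-0.5, -0.1, -2.7]
opening: 0.0238
grip_force: 30.0
```

```bash
python3 -m handwheel '[[10,0,0,-0.01,0],[10,0,0,-0.02,0],[10,0,0,-0.02,0],[10,0,0,-0.02,0],[10,0,0,-0.02,0],[10,0,0,-0.02,0],[10,0,0,-0.02,0],[10,0,0,-0.02,0]]'
```

```text
time: 19.1
eef_pos: [0.471, 0.1813, 0.0855]
ee_rot: [[0.986, -0.166, 0.001], [-0.166, -0.986, -0.0], [0.001, 0.0, -1.0]]
ft_force: [-3.4, -1.4, 7.5]
opening: 0.0239
grip_force: 30.0
```

On the bench. Now I open the fingers and go straight up.

```bash
python3 -m handwheel '[[24,0,0,0.01,0],[26,0,0,0.01,0],[30,0,0,0.01,0],[36,0,0,0.01,0],[44,0,0,0.01,0],[56,0,0,0.01,0],[66,0,0,0.01,0],[70,0,0,0.01,0]]'; python3 -m handwheel '[[70,0,0,0,0],[70,0,0,0.2,0],[70,0,0,0.5,0],[70,0,0,1,0],[70,0,0,1.5,0],[70,0,0,2,0],[70,0,0,2.6,0],[70,0,0,3.2,0]]'; python3 -m handwheel '[[70,0,0.5,0,0],[70,0,1,0,0],[70,0,1.5,0,0],[70,0,2.2,0,0],[70,0,3,0,0],[70,0,3.5,0,0],[70,0,3.5,0,0],[70,0,3.5,0,0]]'; python3 look.py p5 120 170 270 140
```

```text
time: 20.1
eef_pos: [0.4708, 0.1813, 0.0852]
ee_rot: [[0.986, -0.166, 0.0], [-0.166, -0.986, -0.0], [0.0, -0.0, -1.0]]
ft_force: [0.7, -0.3, -0.4]
opening: 0.0688
grip_force: 0.0
time: 21.1
eef_pos: [0.4707, 0.1813, 0.2474]
ee_rot: [[0.986, -0.166, 0.001], [-0.166, -0.986, 0.0], [0.001, -0.001, -1.0]]
ft_force: [-0.2, 0.3, -0.9]
opening: 0.0699
grip_force: 0.0
time: 22.1
eef_pos: [0.4711, 0.3552, 0.2457]
ee_rot: [[0.986, -0.167, 0.001], [-0.167, -0.986, -0.001], [0.001, 0.0, -1.0]]
ft_force: [1.0, -0.2, -0.7]
opening: 0.0702
grip_force: 0.0
top puller_grip 0.72 [0.4699 0.18   0.0964]
top puller_grip 0.66 [ 0.556  -0.1947  0.0669]
top mushroom_cap 0.89 [ 0.7402 -0.0308  0.0007]
top mushroom_cap 0.81 [ 0.4084 -0.2371 -0.0003]
scene puller_grip 0.88 [0.466  0.1829 0.0925]
scene mushroom_cap 0.79 [0.47   0.1845 0.0095]
scene mushroom_cap 0.76 [ 0.4107 -0.2358  0.0003]
22.4 [0.4711 0.3555 0.2453] -0.1683250303776966 [-0.92    0.6567 -0.244 ]
```

View pics/p5.png

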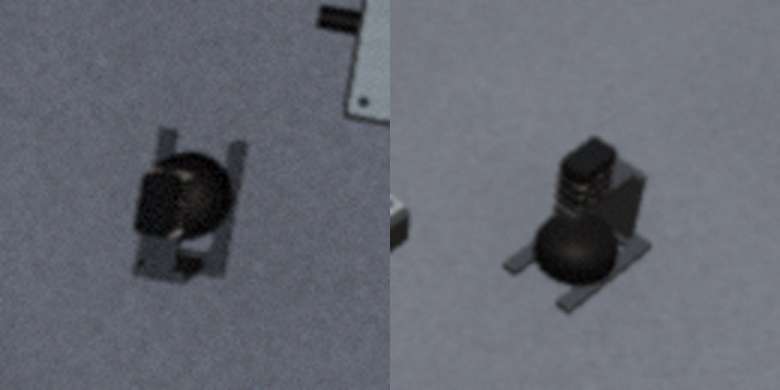

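The puller stands upright and released, with the cap flat on its fork beneath the handle (right crop, (575,248)). Handing in.

```bash
python3 -c "
from station import env
print(env.sign_off())"
```

```text
the job is handed in; nothing more can be done
None
```

The job is handed in at about 22 s: the mushroom cap is off its post and lying flat on the fork, and the puller stands upright and released on the bench. I saw no sign that the square and small caps had moved, though I didn't re-measure them at the end, and the sign-off returned no verdict.

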